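Move a disk array to the new dock, bay for bay

ROBOT

A 7-joint arm with a two-finger parallel gripper is mounted at the origin on a cart in front of the work surface, level with it; the furniture and walls round the work are solid. World frame = base frame: x ahead of the robot, y to its left, z up, the work surface at z = 0. Lengths are in mm, angles in rad, forces in N, time in s.
With the tool pointing down it reaches from about 425 to 875 mm from the base axis. Payload 8.4 kg.
Tool frame: the origin (TCP) lies where the fingers leave the gripper's body, on its centre line; the fingertips stand 73 mm ahead of it and the grasp point (between the pads) lies 54 mm ahead of it; z points along the fingers, y is the line along which they close (so a half turn about z gives the same grasp; the last joint's range is limited). The gripper opens to 85 mm and grips with 20 to 120 N. Pads are 22 mm wide; open, the fingers measure 114 mm over their backs; the gripper's body (76 mm by 85 mm) begins 54 mm behind the grasp point. The pads swing forward as they close: fully open they stand 13 mm farther back than shut.
Start: joints at [1.059, 0.333, 0.04, 1.465, -0.013, 1.343, -0.059], TCP at [260.74, -595.384, 303.908] pointing down, gripper open.
Joint ranges: [-2.58, 2.58], [-0.38, 2.09], [-1.3, 1.39], [0.25, 2.4], [-1.5, 4.64], [0.08, 2.09], [-2.65, 2.65]. Speed limits (rad/s): [2.22, 2.22, 2.79, 2.79, 3.14, 3.14, 3.14].

INTERFACE

Orientations are given as [roll, pitch, yaw] about the fixed x, y, z axes, in that order (R = Rz(yaw) Ry(pitch) Rx(roll)).
In Python, from plant import get_obs, eyes, robot gives the robot as it stands. The module is installed in compiled form; this text tells all that it offers.
- The arm moves only by the shell command python3 -m pendant 'ROWS'. ROWS is a JSON object of lists of equal length, an entry for each row: "hand": the opening, from 0 (shut) to 1 (fully open); "offset": the shift along the tool's x, y, z in cm, a list of three; "spin": the turn about the tool's z in rad. In form: {"hand": [hand, ...], "offset": [[tx, ty, tz], ...], "spin": [spin, ...]}. A call has 1 to 20 rows; each row shifts and turns the commanded pose from where the row before left it, along the tool's axes as they then stand; what a row does not reach is not made up. A row lasts 1/12 s, in which the tool goes at most 41.7 mm and 7.16 degrees, less where a joint would pass 70% of its speed; a pose out of reach is approached as far as the arm can. A call with a gripper value outside its range is refused whole. The fingers move at their own pace and stop on an object; the grip force is fixed at half the most. Time passes only in rows, so rows that do not move let the fingers close. It gives the time, the measured TCP pose, the force, the opening and the grip force at its end, in the units of the state.
- get_obs(): the state, without advancing time (a new reading comes with each control period).
- eyes.get_image(name): name is "scene" or "top" or "wrist"; returns a dict with "img" (400x640x3 uint8, red, green, blue), "mtx" (3x3 intrinsics, pixels), "view" (4x4, takes a point from world to camera coordinates). Camera axes: x right, y up, looking along -z (the intrinsics and any distortion apply to the point x, -y, -z); pixel columns grow to the right and rows downward; lengths in mm; the calibration is good to about 2 mm. A picture is of the moment at which its call begins. There is no depth.
- robot.finish_job(): hands the job in; it is judged then, once.
The state is a dict: "time": time; "q": joint angles; "qd": joint speeds; "joint_efforts": joint torques, N m; "position": TCP position; "ee_rot": TCP orientation; "ft_force": force on the tool from outside, world axes, zero at the start; "torque": the same for the moment, N m; "opening": opening from 0.0 (shut) to 1.0 (fully open); "finger_force": force on a finger pad.
Only numpy, scipy, OpenCV 4.12 (cv2) and the standard library are available. Lean on these libraries where they do the work, as an engineer would, in place of code of your own. Each camera call takes 0.05 s, during which the arm holds its last target. There are 200 camera calls.

TASK

Move the four tagged hard disks of this array from the old white dock to the new black dock, one after another, each standing fully home in the slot at the same place in the row, counted from the left, as the one it came from, so that the array keeps its bay order; the slot that corresponds to the one with the orange plug stays empty. Put each disk straight into its proper slot (never lay or stand one on the worktop), and leave the plug, pliers, marker and flux tin where they are.

Things in the scene. Friction and masses are not known exactly. Their poses are not given: they have to be found in the camera images.
- old_dock: old drive dock, white top, grey front and ends, 100 x 256 x 62 mm, fixed, long side to the robot, holds the disks at the start, left or right of the new one. Origin: centre of its underside on the worktop; x to its back, y to its left end, z up. It has five slots in a row along y, centres at x = 0, y = +96, +48, 0, -48, -96 mm, floors 17 mm and mouths 62 mm above the worktop.
- new_dock: new drive dock, black top, dark blue front and ends, size and frame as the old dock, fixed, empty at the start; slots at the same places (x = 0, y = +96, +48, 0, -48, -96 mm) and heights (floor 17, mouth 62 mm). Slots of both are 84 mm by 12.4 mm (x by y) and over the top 18 mm flare out by 5 mm at the ends, 7 mm at the sides. A disk let down lightly rests on the floor; its faces may point either way.
- drive_red_center (a point): centre of the hard disk with the red tag over its top end: 100 mm tall, 70 wide, 10 thick (12 at the tag), about 0.1 kg, standing on its short end in any slot of the old dock. x axis along its width, y along its thickness (along the row), z up. Seated, its centre is 67 mm, its top 117 mm above the worktop; 55 mm stand out of the slot.
- drive_yellow_center (a point): centre of the hard disk with the yellow tag over its top end: 100 mm tall, 70 wide, 10 thick (12 at the tag), about 0.1 kg, standing on its short end in any slot of the old dock. x axis along its width, y along its thickness (along the row), z up. Seated as the red one; about 36 mm are free on each side between neighbours, so come down with fingers partly open.
- drive_green_center (a point): centre of the hard disk with the green tag over its top end: 100 mm tall, 70 wide, 10 thick (12 at the tag), about 0.1 kg, standing on its short end in any slot of the old dock. x axis along its width, y along its thickness (along the row), z up. Seated as the red one; it may lean by up to 0.11 rad in its slot and lifts out straight up.
- drive_blue_center (a point): centre of the hard disk with the blue tag over its top end: 100 mm tall, 70 wide, 10 thick (12 at the tag), about 0.1 kg, standing on its short end in any slot of the old dock. x axis along its width, y along its thickness (along the row), z up. Seated as the red one; hold a disk 20 to 35 mm above its centre to keep the fingers clear of the dock.
- plug: orange slot plug that closes the one unused slot of the old dock, 96 x 30 mm flange, 15 mm high, on top of the dock; fixed there. Its origin is the centre of the flange's underside, 62 mm above the worktop; x across the dock, y along the row.
- long_pliers: long nose pliers with orange handles, 170 x 54 x 11 mm, lying to the right of the docks; origin under their middle; leave alone
- red_marker: red marker pen, 134 mm long, 18 mm thick, lying behind the right-hand dock; origin under its middle; leave alone
- flux: round flux tin with green label, 47 mm across, 20 mm high, standing behind the gap between the docks; origin under its middle; leave alone. (Behind the left dock stands a black tower 0.34 m tall, front at x = 0.55 m, behind the right one a black case 0.18 m tall, front at x = 0.57 m: keep the hand clear of both)

How it is judged (in metres and radians):
At the end, for the whole second after the job is handed in: All four drives stand in the slots of the new dock (each the counterpart of its old slot, see the rule on wrong slots), within 12 mm of the row's line, fully home (within 6 mm of the floor), upright within 0.15 rad, at rest and released (y of drive_red_center in the frame of new_dock between -0.104 and 0.104 m and x of drive_red_center in the frame of new_dock between -0.012 and 0.012 m and z of each of drive_red_center, drive_yellow_center, drive_green_center, drive_blue_center in the frame of new_dock below 0.073 m and angle between each of drive_red_center, drive_yellow_center, drive_green_center, drive_blue_center's own z axis and vertical below 0.15 rad and linear speed of each of drive_red, drive_yellow, drive_green, drive_blue below 0.02 m/s and y of drive_yellow_center in the frame of new_dock between -0.104 and 0.104 m and x of drive_yellow_center in the frame of new_dock between -0.012 and 0.012 m and y of drive_green_center in the frame of new_dock between -0.104 and 0.104 m and x of drive_green_center in the frame of new_dock between -0.012 and 0.012 m and y of drive_blue_center in the frame of new_dock between -0.104 and 0.104 m and x of drive_blue_center in the frame of new_dock between -0.012 and 0.012 m); the robot touches nothing.
It fails at once if a drive enters a slot of the new dock whose counterpart in the old dock is still filled by a drive or by the plug (wrong slot) ((((y of drive_red_center in the frame of new_dock between 0.081 and 0.111 m and x of drive_red_center in the frame of new_dock between -0.02 and 0.02 m and z of drive_red_center in the frame of new_dock below 0.082 m) or (y of drive_yellow_center in the frame of new_dock between 0.081 and 0.111 m and x of drive_yellow_center in the frame of new_dock between -0.02 and 0.02 m and z of drive_yellow_center in the frame of new_dock below 0.082 m) or (y of drive_green_center in the frame of new_dock between 0.081 and 0.111 m and x of drive_green_center in the frame of new_dock between -0.02 and 0.02 m and z of drive_green_center in the frame of new_dock below 0.082 m) or (y of drive_blue_center in the frame of new_dock between 0.081 and 0.111 m and x of drive_blue_center in the frame of new_dock between -0.02 and 0.02 m and z of drive_blue_center in the frame of new_dock below 0.082 m)) and ((y of drive_red_center in the frame of old_dock between 0.078 and 0.114 m and x of drive_red_center in the frame of old_dock between -0.02 and 0.02 m and z of drive_red_center in the frame of old_dock below 0.082 m) or (y of drive_yellow_center in the frame of old_dock between 0.078 and 0.114 m and x of drive_yellow_center in the frame of old_dock between -0.02 and 0.02 m and z of drive_yellow_center in the frame of old_dock below 0.082 m) or (y of drive_green_center in the frame of old_dock between 0.078 and 0.114 m and x of drive_green_center in the frame of old_dock between -0.02 and 0.02 m and z of drive_green_center in the frame of old_dock below 0.082 m) or (y of drive_blue_center in the frame of old_dock between 0.078 and 0.114 m and x of drive_blue_center in the frame of old_dock between -0.02 and 0.02 m and z of drive_blue_center in the frame of old_dock below 0.082 m) or (y of plug in the frame of old_dock between 0.078 and 0.114 m and x of plug in the frame of old_dock between -0.02 and 0.02 m and z of plug in the frame of old_dock below 0.082 m))) or (((y of drive_red_center in the frame of new_dock between 0.033 and 0.063 m and x of drive_red_center in the frame of new_dock between -0.02 and 0.02 m and z of drive_red_center in the frame of new_dock below 0.082 m) or (y of drive_yellow_center in the frame of new_dock between 0.033 and 0.063 m and x of drive_yellow_center in the frame of new_dock between -0.02 and 0.02 m and z of drive_yellow_center in the frame of new_dock below 0.082 m) or (y of drive_green_center in the frame of new_dock between 0.033 and 0.063 m and x of drive_green_center in the frame of new_dock between -0.02 and 0.02 m and z of drive_green_center in the frame of new_dock below 0.082 m) or (y of drive_blue_center in the frame of new_dock between 0.033 and 0.063 m and x of drive_blue_center in the frame of new_dock between -0.02 and 0.02 m and z of drive_blue_center in the frame of new_dock below 0.082 m)) and ((y of drive_red_center in the frame of old_dock between 0.03 and 0.066 m and x of drive_red_center in the frame of old_dock between -0.02 and 0.02 m and z of drive_red_center in the frame of old_dock below 0.082 m) or (y of drive_yellow_center in the frame of old_dock between 0.03 and 0.066 m and x of drive_yellow_center in the frame of old_dock between -0.02 and 0.02 m and z of drive_yellow_center in the frame of old_dock below 0.082 m) or (y of drive_green_center in the frame of old_dock between 0.03 and 0.066 m and x of drive_green_center in the frame of old_dock between -0.02 and 0.02 m and z of drive_green_center in the frame of old_dock below 0.082 m) or (y of drive_blue_center in the frame of old_dock between 0.03 and 0.066 m and x of drive_blue_center in the frame of old_dock between -0.02 and 0.02 m and z of drive_blue_center in the frame of old_dock below 0.082 m) or (y of plug in the frame of old_dock between 0.03 and 0.066 m and x of plug in the frame of old_dock between -0.02 and 0.02 m and z of plug in the frame of old_dock below 0.082 m))) or (((y of drive_red_center in the frame of new_dock between -0.015 and 0.015 m and x of drive_red_center in the frame of new_dock between -0.02 and 0.02 m and z of drive_red_center in the frame of new_dock below 0.082 m) or (y of drive_yellow_center in the frame of new_dock between -0.015 and 0.015 m and x of drive_yellow_center in the frame of new_dock between -0.02 and 0.02 m and z of drive_yellow_center in the frame of new_dock below 0.082 m) or (y of drive_green_center in the frame of new_dock between -0.015 and 0.015 m and x of drive_green_center in the frame of new_dock between -0.02 and 0.02 m and z of drive_green_center in the frame of new_dock below 0.082 m) or (y of drive_blue_center in the frame of new_dock between -0.015 and 0.015 m and x of drive_blue_center in the frame of new_dock between -0.02 and 0.02 m and z of drive_blue_center in the frame of new_dock below 0.082 m)) and ((y of drive_red_center in the frame of old_dock between -0.018 and 0.018 m and x of drive_red_center in the frame of old_dock between -0.02 and 0.02 m and z of drive_red_center in the frame of old_dock below 0.082 m) or (y of drive_yellow_center in the frame of old_dock between -0.018 and 0.018 m and x of drive_yellow_center in the frame of old_dock between -0.02 and 0.02 m and z of drive_yellow_center in the frame of old_dock below 0.082 m) or (y of drive_green_center in the frame of old_dock between -0.018 and 0.018 m and x of drive_green_center in the frame of old_dock between -0.02 and 0.02 m and z of drive_green_center in the frame of old_dock below 0.082 m) or (y of drive_blue_center in the frame of old_dock between -0.018 and 0.018 m and x of drive_blue_center in the frame of old_dock between -0.02 and 0.02 m and z of drive_blue_center in the frame of old_dock below 0.082 m) or (y of plug in the frame of old_dock between -0.018 and 0.018 m and x of plug in the frame of old_dock between -0.02 and 0.02 m and z of plug in the frame of old_dock below 0.082 m))) or (((y of drive_red_center in the frame of new_dock between -0.063 and -0.033 m and x of drive_red_center in the frame of new_dock between -0.02 and 0.02 m and z of drive_red_center in the frame of new_dock below 0.082 m) or (y of drive_yellow_center in the frame of new_dock between -0.063 and -0.033 m and x of drive_yellow_center in the frame of new_dock between -0.02 and 0.02 m and z of drive_yellow_center in the frame of new_dock below 0.082 m) or (y of drive_green_center in the frame of new_dock between -0.063 and -0.033 m and x of drive_green_center in the frame of new_dock between -0.02 and 0.02 m and z of drive_green_center in the frame of new_dock below 0.082 m) or (y of drive_blue_center in the frame of new_dock between -0.063 and -0.033 m and x of drive_blue_center in the frame of new_dock between -0.02 and 0.02 m and z of drive_blue_center in the frame of new_dock below 0.082 m)) and ((y of drive_red_center in the frame of old_dock between -0.066 and -0.03 m and x of drive_red_center in the frame of old_dock between -0.02 and 0.02 m and z of drive_red_center in the frame of old_dock below 0.082 m) or (y of drive_yellow_center in the frame of old_dock between -0.066 and -0.03 m and x of drive_yellow_center in the frame of old_dock between -0.02 and 0.02 m and z of drive_yellow_center in the frame of old_dock below 0.082 m) or (y of drive_green_center in the frame of old_dock between -0.066 and -0.03 m and x of drive_green_center in the frame of old_dock between -0.02 and 0.02 m and z of drive_green_center in the frame of old_dock below 0.082 m) or (y of drive_blue_center in the frame of old_dock between -0.066 and -0.03 m and x of drive_blue_center in the frame of old_dock between -0.02 and 0.02 m and z of drive_blue_center in the frame of old_dock below 0.082 m) or (y of plug in the frame of old_dock between -0.066 and -0.03 m and x of plug in the frame of old_dock between -0.02 and 0.02 m and z of plug in the frame of old_dock below 0.082 m))) or (((y of drive_red_center in the frame of new_dock between -0.111 and -0.081 m and x of drive_red_center in the frame of new_dock between -0.02 and 0.02 m and z of drive_red_center in the frame of new_dock below 0.082 m) or (y of drive_yellow_center in the frame of new_dock between -0.111 and -0.081 m and x of drive_yellow_center in the frame of new_dock between -0.02 and 0.02 m and z of drive_yellow_center in the frame of new_dock below 0.082 m) or (y of drive_green_center in the frame of new_dock between -0.111 and -0.081 m and x of drive_green_center in the frame of new_dock between -0.02 and 0.02 m and z of drive_green_center in the frame of new_dock below 0.082 m) or (y of drive_blue_center in the frame of new_dock between -0.111 and -0.081 m and x of drive_blue_center in the frame of new_dock between -0.02 and 0.02 m and z of drive_blue_center in the frame of new_dock below 0.082 m)) and ((y of drive_red_center in the frame of old_dock between -0.114 and -0.078 m and x of drive_red_center in the frame of old_dock between -0.02 and 0.02 m and z of drive_red_center in the frame of old_dock below 0.082 m) or (y of drive_yellow_center in the frame of old_dock between -0.114 and -0.078 m and x of drive_yellow_center in the frame of old_dock between -0.02 and 0.02 m and z of drive_yellow_center in the frame of old_dock below 0.082 m) or (y of drive_green_center in the frame of old_dock between -0.114 and -0.078 m and x of drive_green_center in the frame of old_dock between -0.02 and 0.02 m and z of drive_green_center in the frame of old_dock below 0.082 m) or (y of drive_blue_center in the frame of old_dock between -0.114 and -0.078 m and x of drive_blue_center in the frame of old_dock between -0.02 and 0.02 m and z of drive_blue_center in the frame of old_dock below 0.082 m) or (y of plug in the frame of old_dock between -0.114 and -0.078 m and x of plug in the frame of old_dock between -0.02 and 0.02 m and z of plug in the frame of old_dock below 0.082 m)))).
It fails at once if a drive is laid, stood or dropped on the worktop (height (world z) of any of drive_red_center, drive_yellow_center, drive_green_center, drive_blue_center below 0.056 m).
It fails at once if a bystander (pliers, marker, flux tin) is moved by more than 15 mm (distance of any of long_pliers, red_marker, flux from where it was at the start of the episode above 0.015 m).
It also fails if it takes over 115 s, if anything falls off the work surface, if the arm or the gripper's body presses on something with over 40 N, if the wrist force passes 120 N, or if a joint passes its speed limit or range.

## Working session

There is one attempt and no reset: what is moved stays moved. The work goes in short steps, Python scripts to look and compute and a shell command to move; the robot and the scene stay as the last step left them, time stands still between calls to the robot, and variables do not carry over. Pictures are saved under pics/ and viewed, at most 14 in all, crops included, and the job is handed in when it is done.

```bash
mkdir -p pics; cat > h.py <<'E'
import numpy as np, cv2
from plant import get_obs, eyes, robot
def shot(n,f):
    d=eyes.get_image(n); cv2.imwrite(f'pics/{f}.png',d['img'][:,:,::-1]); np.savez(f'pics/{f}.npz',mtx=d['mtx'],view=d['view']); return d
def ray(f,u,v,z):
    d=np.load(f'pics/{f}.npz'); K=d['mtx'];V=d['view']
    c=np.linalg.inv(K)@[u,v,1]; c=np.array([c[0],-c[1],-c[2]])
    R=V[:3,:3]; o=-R.T@V[:3,3]; w=R.T@c
    return o+w*(z-o[2])/w[2]
def proj(f,p):
    d=np.load(f'pics/{f}.npz'); c=(d['view']@[*p,1])[:3]; q=d['mtx']@[c[0],-c[1],-c[2]]; return q[:2]/q[2]
E
python3 - <<'E'
from h import *
o=get_obs();print(o)
for n in('scene','top'):
    d=shot(n,n+'0');print(n,d['mtx'],d['view'],{k for k in d})
E
```

```text
{'time': 0.0, 'q': array([ 1.05880907,  0.33392824,  0.03984526,  1.46625104, -0.01340519,
        1.34331762, -0.05849951]), 'qd': array([-0.0002387 ,  0.0011758 , -0.00072837, -0.00223832,  0.00166474,
       -0.00086799, -0.00097663]), 'joint_efforts': array([ 1.28838834e-03, -6.58541036e+01,  1.36600267e+00, -4.05568349e+01,
        1.68295100e-02,  1.24416535e-02, -2.19960361e-05]), 'position': array([ 260.62027412, -595.09746186,  303.01947261]), 'ee_rot': array([-3.13995698e+00,  9.74160341e-05,  4.12796655e-01]), 'ft_force': array([-0.43885118, -0.93348148,  0.61202938]), 'torque': array([ 0.02863745,  0.02905335, -0.02227038]), 'finger_force': 0.0, 'opening': 0.9995259858481855}
scene [[363.75853702   0.         313.21588014]
 [  0.         363.75853702 201.01219182]
 [  0.           0.           1.        ]] [[-4.58572849e-01 -8.88611330e-01  8.99142625e-03  1.57276338e+02]
 [ 5.76520272e-01 -2.89786283e-01  7.63968773e-01 -4.23384635e+02]
 [-6.76265716e-01  3.55519076e-01  6.45190567e-01 -8.91868190e+02]
 [ 0.00000000e+00  0.00000000e+00  0.00000000e+00  1.00000000e+00]] {'view', 'img', 'mtx'}
top [[364.91066128   0.         325.92404413]
 [  0.         364.91066128 199.25089083]
 [  0.           0.           1.        ]] [[ 9.07993357e-03 -9.99954903e-01 -2.78325250e-03 -1.32234856e+02]
 [ 9.97778216e-01  8.87638459e-03  6.60290887e-02 -5.57668693e+02]
 [-6.60014057e-02 -3.37660845e-03  9.97813817e-01 -1.18371610e+03]
 [ 0.00000000e+00  0.00000000e+00  0.00000000e+00  1.00000000e+00]] {'view', 'img', 'mtx'}
```

View pics/top0.png

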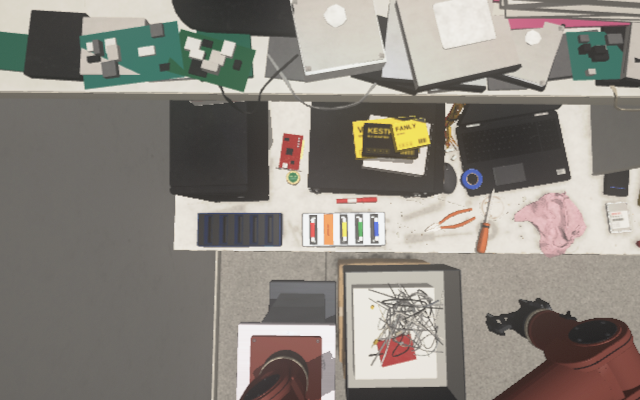

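View pics/scene0.png

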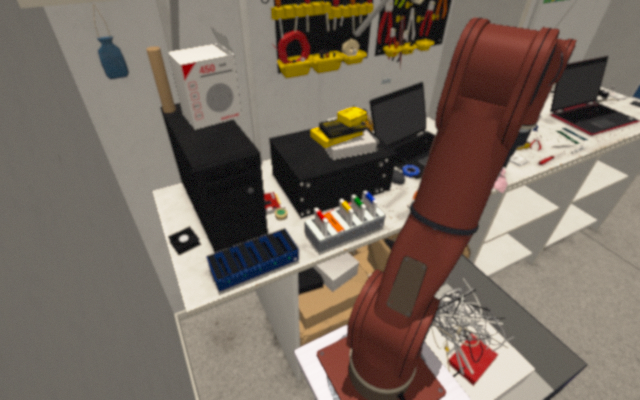

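The top view shows the new dock at left (columns 198–283, rows 213–245) and the old dock at right (302–385). From the left the old dock holds red, plug, yellow, green, blue. I'll enlarge both to measure them.

```bash
python3 - <<'E'
from h import *
im=cv2.imread('pics/top0.png')[200:260,190:395]
im=cv2.resize(im,None,fx=3.9,fy=3.9,interpolation=cv2.INTER_CUBIC)
cv2.imwrite('pics/c0.png',np.clip(im.astype(float)*1.3,0,255).astype(np.uint8))
# corner guesses at z=62
for n,u,v in [('nTL',198,214),('nTR',282,213.5),('nBL',198,244),('nBR',282,244),('oTL',303,213),('oTR',383,213),('oBL',303,244),('oBR',384,244)]:
    print(n,ray('top0',u,v,62).round(1))
hs=cv2.cvtColor(cv2.imread('pics/top0.png'),cv2.COLOR_BGR2HSV)
for n,lo,hi in [('red',0,6),('orange',7,17),('yellow',22,35),('green',45,85),('blue',105,125)]:
    m=np.zeros(hs.shape[:2],bool); s=hs[208:250,298:390]
    m[208:250,298:390]=(s[...,0]>=lo)&(s[...,0]<=hi)&(s[...,1]>140)&(s[...,2]>80)
    v,u=np.nonzero(m); print(n,len(u),u.mean(),v.mean(),v.min(),v.max(),ray('top0',u.mean(),v.mean(),117 if n!='orange' else 77).round(1))
E
```

```text
nTL [505.5 277.5  62. ]
nTR [509.5  11.3  62. ]
nBL [411.  274.5  62. ]
nBR [413.5   9.7  62. ]
oTL [511.7 -55.2  62. ]
oTR [ 513.9 -308.4   62. ]
oBL [414.1 -56.5  62. ]
oBR [ 416.4 -311.4   62. ]
red 35 311.8857142857143 229.5142857142857 223 235 [460.7 -86.2 117. ]
orange 34 328.05882352941177 229.44117647058823 224 235 [ 460.8 -134.9   77. ]<stdin>:12: RuntimeWarning: Mean of empty slice.
  ret = ret.dtype.type(ret / rcount)
Traceback (most recent call last):
ValueError: zero-size array to reduction operation minimum which has no identity
```

View pics/c0.png

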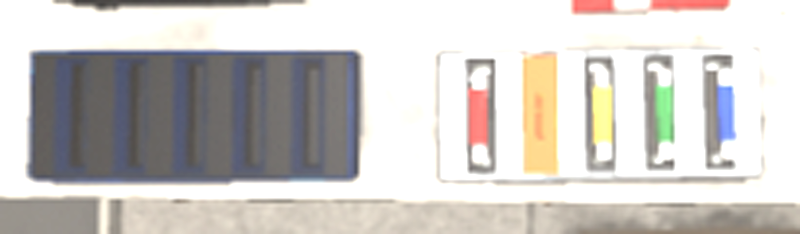

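Red sits at the left end and orange in the second slot, as expected. The dock centres are roughly (463,-183) for the old and (460,143) for the new. Next I turn the tool to yaw 0 and go above the old dock.

```bash
python3 -m pendant '{"hand":[1,1,1,1,1,1,1,1,1,1,1,1,1,1,1,1,1,1,1,1],"offset":[[0,0,0],[0,0,0],[0,0,0],[0,0,0],[1.44,-2.94,0],[1.44,-2.94,0],[1.44,-2.94,0],[1.44,-2.94,0],[1.44,-2.94,0],[1.44,-2.94,0],[1.44,-2.94,0],[1.44,-2.94,0],[1.44,-2.94,0],[1.44,-2.94,0],[1.44,-2.94,0],[1.44,-2.94,0],[1.44,-2.94,0],[1.44,-2.94,0],[0,0,0],[0,0,0]],"spin":[0.103,0.103,0.103,0.103,0,0,0,0,0,0,0,0,0,0,0,0,0,0,0,0]}'
python3 - <<'E'
from h import *
print(get_obs()['position'],get_obs()['ee_rot'],get_obs()['q']); d=shot('wrist','w0'); V=d['view'];print(-V[:3,:3].T@V[:3,3])
E
```

```text
time: 1.77
position: [462.6, -181.7, 303.7]
ee_rot: [-3.141, 0.0, 0.005]
ft_force: [-0.1, -0.8, 0.3]
opening: 0.998
finger_force: 0.0
[ 462.58979655 -181.70768103  303.67015498] [-3.14120597e+00  4.24488153e-04  4.87997071e-03] [ 0.53746967  0.03684245 -0.25780058  1.81607897  0.00951067  1.29041578
 -1.2887167 ]
[ 544.61865242 -181.21834301  373.91943438]
```

View pics/w0.png

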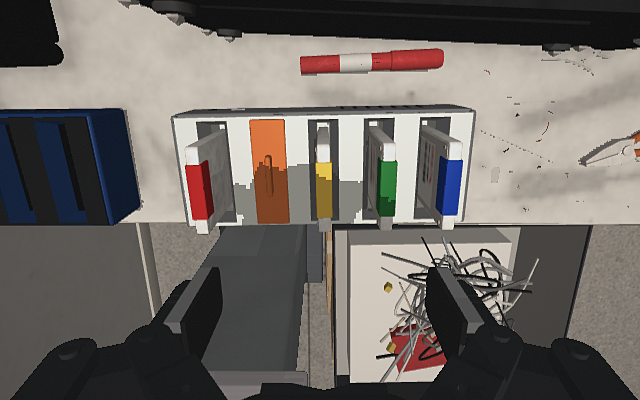

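The wrist view shows the four disks with tags at red (200,190), yellow (323,188), green (387,188), blue (451,187), and the plug at (268,170). The dock's front is near row 225. Now to compute positions.

```bash
python3 - <<'E'
from h import *
f='w0'
print('back corners z62',ray(f,173,118,62).round(1),ray(f,474,110,62).round(1))
hs=cv2.cvtColor(cv2.imread('pics/w0.png'),cv2.COLOR_BGR2HSV)
for n,lo,hi,a,b in [('red',0,5,170,230),('orange',7,15,245,295),('yellow',20,30,300,350),('green',45,85,350,420),('blue',105,125,420,480)]:
    s=hs[110:250,a:b]; m=((s[...,0]>=lo)&(s[...,0]<=hi)&(s[...,1]>120)).astype(np.uint8)
    c=max(cv2.findContours(m,0,1)[0],key=cv2.contourArea)+[a,110]
    q=cv2.approxPolyDP(c,3,True)[:,0]; z=77 if n=='orange' else 117
    print(n,q.tolist(),[ray(f,*p,z).round(0)[:2].tolist() for p in q])
for y in(-86,-182,-230,-278): print([proj(f,(463+i,y+j,117)).round(0).tolist() for i in(-35,35) for j in(-5,5)])
E
```

```text
back corners z62 [509.5 -51.9  62. ] [ 517.5 -308.5   62. ]
red [[207, 160], [185, 166], [193, 219], [207, 219], [213, 212]] [[486.0, -96.0], [481.0, -79.0], [439.0, -80.0], [439.0, -91.0], [445.0, -96.0]]
orange [[249, 120], [258, 223], [288, 222], [283, 119]] [[510.0, -120.0], [419.0, -122.0], [420.0, -149.0], [511.0, -148.0]]
yellow [[330, 157], [329, 163], [315, 160], [317, 217], [332, 216]] [[488.0, -186.0], [484.0, -185.0], [486.0, -175.0], [441.0, -176.0], [442.0, -188.0]]
green [[378, 157], [376, 207], [379, 215], [393, 215], [396, 161], [383, 162]] [[489.0, -221.0], [450.0, -221.0], [443.0, -224.0], [443.0, -235.0], [486.0, -234.0], [485.0, -225.0]]
blue [[440, 156], [436, 208], [442, 215], [456, 214], [462, 160]] [[490.0, -266.0], [449.0, -267.0], [443.0, -272.0], [444.0, -283.0], [487.0, -282.0]]
[[208.0, 232.0], [196.0, 232.0], [199.0, 143.0], [185.0, 143.0]]
[[331.0, 233.0], [318.0, 233.0], [332.0, 144.0], [318.0, 144.0]]
[[392.0, 233.0], [379.0, 233.0], [398.0, 144.0], [385.0, 144.0]]
[[453.0, 233.0], [440.0, 233.0], [465.0, 145.0], [451.0, 144.0]]
```

```bash
python3 - <<'E'
import cv2
im=cv2.imread('pics/w0.png')[100:240,160:490]; cv2.imwrite('pics/c1.png',cv2.resize(im,None,fx=2.4,fy=2.4,interpolation=cv2.INTER_CUBIC))
E
```

```text
(no output)
```

View pics/c1.png

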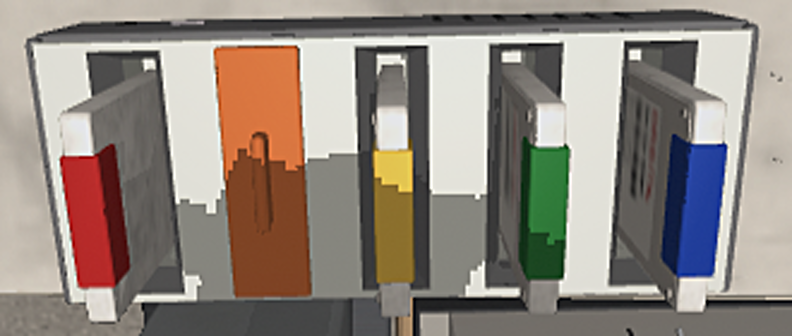

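```bash
python3 -m pendant '{"hand":[1,1,1,1,1,1,1,1,1,1,1,1,1,1,1,1,1,1,1,1],"offset":[[0,0,0],[0,0,0],[0,0,0],[0,0,0],[0,0,0],[0,0,0],[0,0,0],[0,0,0],[0,0,0],[0,0,0],[0,0,0],[0,0,0],[0,0,0],[0,0,0],[0,0,0],[0,0,0],[0,0,0],[0,0,0],[0,0,0],[0,0,0]],"spin":[-0.1214,-0.1214,-0.1214,-0.1214,-0.1214,-0.1214,-0.1214,-0.1214,-0.1214,-0.1214,-0.1214,-0.1214,-0.1214,-0.1214,-0.1214,-0.1214,-0.1214,-0.1214,-0.1214,-0.1214]}'
python3 -m pendant '{"hand":[0.45,0.45,0.45,0.45,0.45,0.45,0.45,0.45,0.45,0.45,0.45,0.45,0.45,0.45,0.45,0.45,0.45,0.45,0.45,0.45],"offset":[[0,0,0],[0,0,0],[0,0,0],[0,0,0],[0,0,0],[0,0,0],[0,2.7,0],[0,2.7,0],[0,2.7,0],[0,2.7,0],[0,2.7,0],[0,2.7,0],[0,2.7,0],[0,2.7,0],[0,2.7,0],[0,2.7,0],[0,2.7,0],[0,2.7,0],[0,0,0],[0,0,0]],"spin":[-0.1214,-0.1214,-0.1214,-0.1214,-0.1214,-0.1214,0,0,0,0,0,0,0,0,0,0,0,0,0,0]}'
python3 - <<'E'
from h import *
o=get_obs();print(o['position'],o['ee_rot'],o['q']); shot('wrist','w1')
E
```

```text
time: 3.48
position: [461.3, -185.2, 303.7]
ee_rot: [-3.141, -0.0, 2.432]
ft_force: [-0.8, -0.4, -0.5]
opening: 1.002
finger_force: 0.0
time: 5.15
position: [457.0, 140.3, 303.8]
ee_rot: [-3.142, -0.0, -3.125]
ft_force: [-0.1, -0.9, -0.2]
opening: 0.446
finger_force: 0.0
[457.04712955 140.25936285 303.78417205] [-3.14155105e+00 -3.46195664e-04 -3.12505808e+00] [ 0.27336894  0.01689304 -0.66197962  1.83863676  0.01071618  1.28998352
  1.19581596]
```

View pics/w1.png

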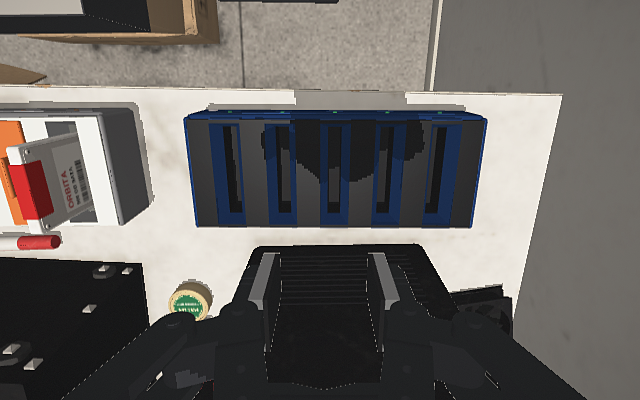

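The wrist view, half turned, shows the new dock's top face at columns 188–487, rows 120–227, with its five empty slots between. I'll find the edges and slots in it.

```bash
python3 - <<'E'
from h import *
f='w1'
for u,v in[(189,121),(487,121),(196,227),(473,227)]: print(ray(f,u,v,62).round(1))
im=cv2.imread('pics/w1.png')[100:240,175:500]; cv2.imwrite('pics/c2.png',cv2.resize(np.clip(im*2.0,0,255).astype(np.uint8),None,fx=2.4,fy=2.4,interpolation=cv2.INTER_CUBIC))
E
```

```text
[411.9  24.8  62. ]
[407.8 280.5  62. ]
[510.7  21.3  62. ]
[506.5 283.3  62. ]
```

View pics/c2.png

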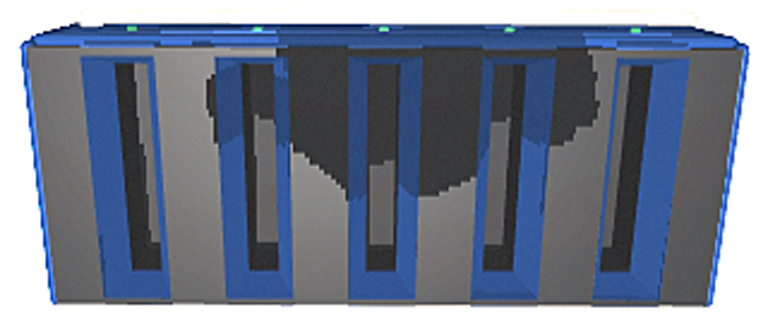

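Brightened, the five slot mouths show clearly; the middle one spans crop columns 348–421, rows 57–297.

```bash
python3 - <<'E'
from h import *
f='w1'; R=lambda u,v: ray(f,175+u/2.4,100+v/2.4,62)
P=[]
for t,b in [((80,155),(105,170)),((213,290),(226,293)),((348,421),(349,418)),((480,556),(472,544)),((617,688),(593,663))]:
    A=[R(t[0],57),R(t[1],57),R(b[0],297),R(b[1],297)]; c=np.mean(A,0); P.append(c)
    print(c.round(1), (A[1]-A[0]).round(1)[:2],(A[2]+A[3]-A[0]-A[1]).round(1)[:2]/2)
P=np.array(P); k=np.array([-96,-48,0,48,96]); py=np.polyfit(k,P[:,1],1);px=np.polyfit(k,P[:,0],1); print(px,py)
p=(457.0,140.3,0)
f='w0'
E
```

```text
[460.3  55.2  62. ] [-0.4 26.8] [93.    1.15]
[459.5 103.1  62. ] [-0.4 27.6] [93.05  1.05]
[458.7 151.3  62. ] [-0.4 26.2] [93.05  2.1 ]
[458.  199.7  62. ] [-0.4 27.2] [93.05  3.2 ]
[457.2 247.4  62. ] [-0.4 25.5] [93.1   2.15]
[-1.60947921e-02  4.58738500e+02] [  1.00199964 151.3474548 ]
```

The fit puts the new dock's centre at (458.7,151.3), yaw about 0.018, with mouths 26–27 x 93 mm, which matches the given sizes. Now I fetch red.

```bash
python3 -m pendant '{"hand":[0.45,0.45,0.45,0.45,0.45,0.45,0.45,0.45,0.45,0.45,0.45,0.45,0.45,0.45,0.45,0.45,0.45,0.45,0.45,0.45],"offset":[[-0.1,-2.83,0],[0,-2.83,0],[0,-2.83,0],[0,-2.83,0],[0,-2.83,0],[0,-2.83,0],[0,-2.83,0],[0,-2.83,0],[0,0,0],[0,0,0],[0,0,1.9],[0,0,1.9],[0,0,1.9],[0,0,1.9],[0,0,1.9],[0,0,1.9],[0,0,1.9],[0,0,1.9],[0,0,0],[0,0,0]],"spin":[0,0,0,0,0,0,0,0,0,0,0,0,0,0,0,0,0,0,0,0]}'
python3 -m pendant '{"hand":[0,0,0,0,0,0,0,0],"offset":[[0,0,0],[0,0,0],[0,0,0],[0,0,0],[0,0,0],[0,0,0],[0,0,0],[0,0,0]],"spin":[0,0,0,0,0,0,0,0]}'
```

```text
time: 6.87
position: [460.8, -85.9, 151.6]
ee_rot: [3.141, -0.002, -3.126]
ft_force: [-0.2, 0.7, 1.4]
opening: 0.444
finger_force: 0.0
time: 7.53
position: [462.4, -86.1, 153.3]
ee_rot: [-3.141, 0.002, -3.126]
ft_force: [-0.3, 0.3, 6.4]
opening: 0.104
finger_force: 59.6
```

```bash
python3 -m pendant '{"hand":[0,0,0,0,0,0,0,0,0,0],"offset":[[0,0,1e-9],[0,0,-1],[0,0,-1.5],[0,0,-1.5],[0,0,-1.5],[0,0,-1.5],[0,0,-1.5],[0,0,-2],[0,0,-2],[0,0,0]],"spin":[0,0,0,0,0,0,0,0,0,0]}'
python3 -m pendant '{"hand":[0,0,0,0,0,0,0,0,0,0,0,0,0,0,0,0,0,0],"offset":[[0,1,0],[0,2,0],[0,2.5,0],[0,2.5,0],[0,2.5,0],[0,2.5,0],[0,2.5,0],[0,2.5,0],[0,2.5,0],[0,2.5,0],[0,2.5,0],[0,2.5,0],[0,2.5,0],[0,2,0],[0,1.35,0],[0,0,0],[0,0,0],[0,0,0]],"spin":[0,0,0,0,0,0,0,0,0,0,0,0,0,0,0,0,0,0]}'
python3 - <<'E'
from h import *
o=get_obs();print(o['position'],o['ee_rot'],o['opening'],o['finger_force']); shot('wrist','w2')
E
```

```text
time: 8.37
position: [462.8, -86.0, 281.5]
ee_rot: [-3.14, 0.006, -3.126]
ft_force: [0.7, 0.6, -0.5]
opening: 0.101
finger_force: 58.4
time: 9.87
position: [455.8, 251.8, 276.3]
ee_rot: [-3.141, -0.001, -3.126]
ft_force: [0.2, 0.5, -0.8]
opening: 0.102
finger_force: 58.6
[455.83130174 251.83188905 276.33653732] [-3.14080911e+00 -1.12752879e-03 -3.12618647e+00] 0.10235536554079731 58.55222046375275
```

View pics/w2.png

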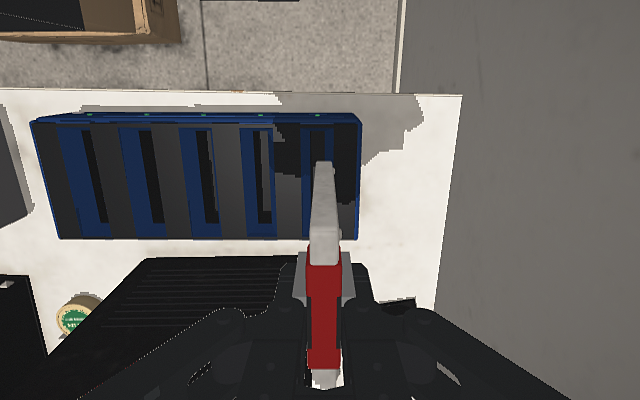

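Red hangs straight in the fingers (bottom corner at (324,165)), slightly left of the leftmost slot (mouth about columns 300–333, row 128). A quick check of both.

```bash
python3 - <<'E'
from h import *
f='w2'
print(ray(f,316,163,141),ray(f,333,163,141)); 
for u,v in[(31,122),(361,122),(59,240),(358,240)]: print(ray(f,u,v,62).round(1))
for y in(-13.2,0,13.2):
  for x in(-47,47): print(y,x,proj(f,(457.2+x-.017*y,247.4+y,62)).round(1))
im=cv2.imread('pics/w2.png')
g=im[130,285:345]; print(g.tolist())
E
```

```text
[420.74507146 247.25475336 141.        ] [420.59341309 257.23146244 141.        ]
[409.8  22.6  62. ]
[405.8 280.9  62. ]
[511.3  22.2  62. ]
[507.4 283.2  62. ]
-13.2 -47 [301.4 127. ]
-13.2 47 [301.9 236.1]
0 -47 [318.2 127. ]
0 47 [317.  236.1]
13.2 -47 [335. 127.]
13.2 47 [332.2 236.1]
[[30, 29, 29], [29, 27, 27], [31, 30, 30], [31, 30, 30], [31, 30, 30], [30, 30, 30], [31, 30, 30], [31, 30, 28], [30, 29, 29], [31, 30, 29], [30, 29, 29], [31, 31, 31], [31, 29, 29], [30, 30, 30], [26, 29, 30], [55, 35, 22], [62, 36, 21], [62, 38, 24], [61, 36, 22], [61, 36, 22], [62, 37, 23], [59, 35, 24], [58, 35, 21], [57, 35, 22], [55, 34, 21], [51, 33, 22], [51, 31, 21], [52, 31, 19], [52, 33, 22], [51, 31, 19], [52, 32, 22], [51, 32, 21], [52, 33, 21], [52, 32, 20], [52, 31, 20], [53, 34, 23], [52, 32, 21], [52, 33, 22], [51, 32, 22], [51, 33, 20], [54, 33, 18], [56, 34, 20], [59, 35, 23], [61, 36, 22], [61, 37, 23], [62, 38, 25], [60, 36, 22], [63, 37, 23], [55, 36, 25], [26, 28, 30], [29, 29, 28], [29, 29, 29], [30, 29, 28], [29, 29, 29], [29, 29, 28], [31, 30, 29], [29, 28, 28], [31, 31, 31], [31, 29, 29], [29, 29, 29]]
```

```bash
python3 -m pendant '{"hand":[0,0,0,0,0,0,0,0,0,0,0,0],"offset":[[-0.1,-0.52,0],[0,0,0],[0,0,1.5],[0,0,1.5],[0,0,1.5],[0,0,1],[0,0,1],[0,0,1],[0,0,1],[0,0,0.5],[0,0,0],[0,0,0]],"spin":[0,0,0,0,0,0,0,0,0,0,0,0]}'
```

```text
time: 10.92
position: [457.3, 247.4, 186.9]
ee_rot: [3.141, -0.0, -3.126]
ft_force: [0.0, -1.0, -1.1]
opening: 0.103
finger_force: 58.6
```

```bash
python3 -m pendant '{"hand":[0,0,0,0,0,0,0,0,0],"offset":[[0,0,0.6],[0,0,0.6],[0,0,0.6],[0,0,0.5],[0,0,0.4],[0,0,0.4],[0,0,0.2],[0,0,0],[0,0,0]],"spin":[0,0,0,0,0,0,0,0,0]}'
```

```text
time: 11.67
position: [457.3, 247.3, 153.9]
ee_rot: [3.141, -0.0, -3.126]
ft_force: [-0.1, -0.3, -0.6]
opening: 0.106
finger_force: 59.1
```

```bash
python3 -m pendant '{"hand":[0.45,0.45,0.45,0.45,0.45,0.45,0.45,0.45,0.45,0.45,0.45,0.45,0.45],"offset":[[0,0,0.1],[0,0,0],[0,0,0],[0,0,0],[0,0,-1],[0,0,-2],[0,0,-2],[0,0,-2],[0,0,-2],[0,0,-2],[0,0,-2],[0,0,0],[0,0,0]],"spin":[0,0,0,0,0,0,0,0,0,0,0,0,0]}'
python3 -m pendant '{"hand":[0.45,0.45,0.45,0.45,0.45,0.45,0.45,0.45,0.45,0.45,0.45,0.45,0.45,0.45,0.45,0.45,0.45,0.45],"offset":[[0,-1.8,0],[0,-2.5,0],[0,-2.9,0],[0,-2.9,0],[0,-2.9,0],[0,-2.9,0],[0,-2.9,0],[0,-2.9,0],[0,-2.9,0],[0,-2.9,0],[0,-2.9,0],[0,-2.9,0],[0,-2.9,0],[0,-2.9,0],[0,-2.5,0],[0,-1.2,0],[0,0,0],[0,0,0]],"spin":[0,0,0,0,0,0,0,0,0,0,0,0,0,0,0,0,0,0]}'
python3 - <<'E'
from h import *
shot('wrist','w3')
E
```

```text
time: 12.75
position: [457.7, 247.7, 284.6]
ee_rot: [3.141, 0.003, -3.126]
ft_force: [-1.0, -0.1, -0.7]
opening: 0.446
finger_force: 0.0
time: 14.25
position: [463.8, -180.1, 282.3]
ee_rot: [3.14, -0.001, -3.127]
ft_force: [0.1, 1.8, -0.6]
opening: 0.448
finger_force: 0.0
```

View pics/w3.png

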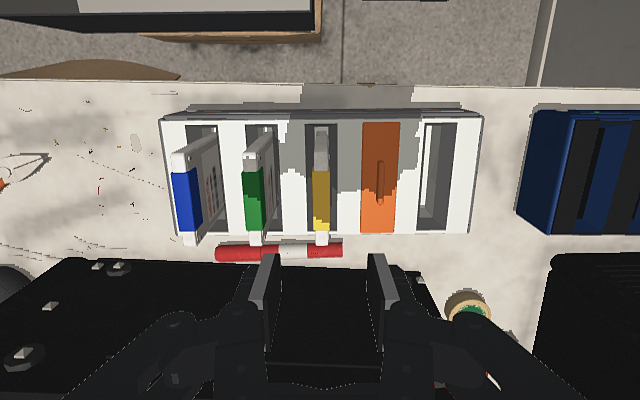

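Red's old slot is empty and yellow lies midway between the fingers (column 320). I go down, grip and lift.

```bash
python3 -m pendant '{"hand":[0.45,0.45,0.45,0.45,0.45,0.45,0.45,0.45,0,0,0,0,0,0,0],"offset":[[0,0,1.5],[0,0,2],[0,0,2],[0,0,2],[0,0,2],[0,0,2],[0,0,1.5],[0,0,0],[0,0,0],[0,0,0],[0,0,0],[0,0,0],[0,0,0],[0,0,0],[0,0,0]],"spin":[0,0,0,0,0,0,0,0,0,0,0,0,0,0,0]}'
python3 -m pendant '{"hand":[0,0,0,0,0,0,0,0,0,0],"offset":[[0,0,-0.5],[0,0,-1],[0,0,-1.5],[0,0,-1.5],[0,0,-1.5],[0,0,-1.5],[0,0,-1.5],[0,0,-2],[0,0,-2],[0,0,0]],"spin":[0,0,0,0,0,0,0,0,0,0]}'
```

```text
time: 15.55
position: [464.8, -180.6, 154.2]
ee_rot: [-3.141, 0.002, -3.126]
ft_force: [-0.7, 1.3, 6.6]
opening: 0.107
finger_force: 63.2
time: 16.38
position: [465.2, -181.1, 287.6]
ee_rot: [-3.139, 0.005, -3.126]
ft_force: [0.2, 0.5, -0.0]
opening: 0.103
finger_force: 61.9
```

```bash
python3 -m pendant '{"hand":[0,0,0,0,0,0,0,0,0,0,0,0,0,0,0,0,0,0],"offset":[[0,1.5,0],[0,2.5,0],[0,2.5,0],[0,2.5,0],[0,2.5,0],[0,2.5,0],[0,2.5,0],[0,2.5,0],[0,2.5,0],[0,2.5,0],[0,2.5,0],[0,2.5,0],[0,2.5,0],[0,1.65,0],[0,0,0],[0,0,0],[0,0,0],[0,0,0]],"spin":[0,0,0,0,0,0,0,0,0,0,0,0,0,0,0,0,0,0]}'
```

```text
time: 17.88
position: [458.9, 149.5, 282.9]
ee_rot: [-3.141, -0.0, -3.128]
ft_force: [0.3, -0.6, -2.1]
opening: 0.105
finger_force: 61.8
```

```bash
python3 -m pendant '{"hand":[0,0,0,0,0,0,0,0,0,0,0,0],"offset":[[0,0.15,0],[0,0,1.5],[0,0,1.5],[0,0,1.5],[0,0,1.5],[0,0,1.5],[0,0,1],[0,0,0.6],[0,0,0.5],[0,0,0],[0,0,0],[0,0,0]],"spin":[0,0,0,0,0,0,0,0,0,0,0,0]}'
python3 -m pendant '{"hand":[0,0,0,0,0,0,0,0,0],"offset":[[0,0,0.6],[0,0,0.6],[0,0,0.6],[0,0,0.5],[0,0,0.4],[0,0,0.4],[0,0,0.2],[0,0,0],[0,0,0]],"spin":[0,0,0,0,0,0,0,0,0]}'
```

```text
time: 18.88
position: [459.2, 152.4, 187.6]
ee_rot: [3.141, 0.001, -3.126]
ft_force: [-0.3, 0.2, -0.9]
opening: 0.1
finger_force: 61.8
time: 19.63
position: [458.7, 152.0, 154.2]
ee_rot: [-3.141, -0.001, -3.126]
ft_force: [-3.4, -4.3, 8.4]
opening: 0.1
finger_force: 63.1
```

```bash
python3 -m pendant '{"hand":[0.45,0.45,0.45,0.45,0.45,0.45,0.45,0.45,0.45,0.45,0.45,0.45],"offset":[[0,0,0],[0,0,0],[0,0,0],[0,0,0],[0,0,-1],[0,0,-2],[0,0,-2],[0,0,-2],[0,0,-2],[0,0,-2],[0,0,-2],[0,0,0]],"spin":[0,0,0,0,0,0,0,0,0,0,0,0]}'
python3 -m pendant '{"hand":[0.45,0.45,0.45,0.45,0.45,0.45,0.45,0.45,0.45,0.45,0.45,0.45,0.45,0.45,0.45,0.45,0.45],"offset":[[0,-1.8,0],[0,-2.9,0],[0,-2.9,0],[0,-2.9,0],[0,-2.9,0],[0,-2.9,0],[0,-2.9,0],[0,-2.9,0],[0,-2.9,0],[0,-2.9,0],[0,-2.9,0],[0,-2.9,0],[0,-2.9,0],[0,-1.45,0],[0,0,0],[0,0,0],[0,0,0]],"spin":[0,0,0,0,0,0,0,0,0,0,0,0,0,0,0,0,0]}'
python3 - <<'E'
from h import *
shot('wrist','w4')
E
```

```text
time: 20.63
position: [460.1, 153.2, 288.5]
ee_rot: [3.14, 0.006, -3.126]
ft_force: [0.1, 0.6, 0.7]
opening: 0.447
finger_force: 0.0
time: 22.05
position: [465.0, -226.7, 284.0]
ee_rot: [3.141, 0.0, -3.125]
ft_force: [0.6, -0.7, 0.5]
opening: 0.449
finger_force: 0.0
```

View pics/w4.png

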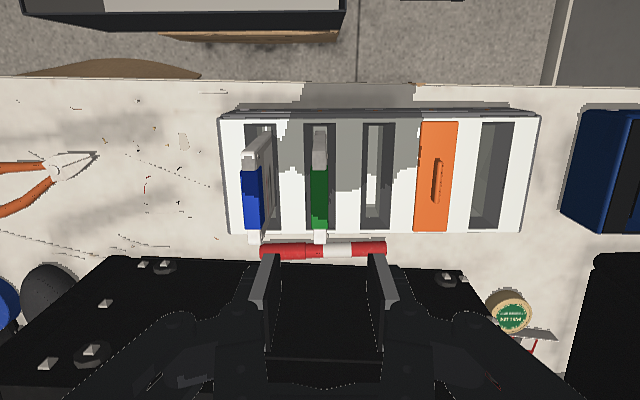

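Green is at column 319, between the fingers; I grip it after a shift of 1.5 mm.

```bash
python3 -m pendant '{"hand":[0.45,0.45,0.45,0.45,0.45,0.45,0.45,0.45,0,0,0,0,0,0,0],"offset":[[0,-0.15,1.5],[0,0,2],[0,0,2],[0,0,2],[0,0,2],[0,0,2],[0,0,1.7],[0,0,0],[0,0,0],[0,0,0],[0,0,0],[0,0,0],[0,0,0],[0,0,0],[0,0,0]],"spin":[0,0,0,0,0,0,0,0,0,0,0,0,0,0,0]}'
python3 -m pendant '{"hand":[0,0,0,0,0,0,0,0,0,0],"offset":[[0,0,-0.5],[0,0,-1],[0,0,-1.5],[0,0,-1.5],[0,0,-1.5],[0,0,-1.5],[0,0,-1.5],[0,0,-2],[0,0,-2],[0,0,0]],"spin":[0,0,0,0,0,0,0,0,0,0]}'
```

```text
time: 23.35
position: [465.6, -229.8, 153.4]
ee_rot: [-3.141, 0.002, -3.126]
ft_force: [-0.7, 1.5, 6.7]
opening: 0.1
finger_force: 60.1
time: 24.18
position: [466.0, -230.2, 286.8]
ee_rot: [-3.139, 0.005, -3.126]
ft_force: [0.3, -0.4, -0.0]
opening: 0.1
finger_force: 58.8
```

```bash
python3 -m pendant '{"hand":[0,0,0,0,0,0,0,0,0,0,0,0,0,0,0,0,0,0],"offset":[[0,1.5,0],[0,2.5,0],[0,2.5,0],[0,2.5,0],[0,2.5,0],[0,2.5,0],[0,2.5,0],[0,2.5,0],[0,2.5,0],[0,2.5,0],[0,2.5,0],[0,2.5,0],[0,2.5,0],[0,1.8,0],[0,0,0],[0,0,0],[0,0,0],[0,0,0]],"spin":[0,0,0,0,0,0,0,0,0,0,0,0,0,0,0,0,0,0]}'
python3 -m pendant '{"hand":[0,0,0,0,0,0,0,0,0,0,0,0],"offset":[[0.1,0,0],[0,0,1.5],[0,0,1.5],[0,0,1.5],[0,0,1.5],[0,0,1.5],[0,0,1],[0,0,0.6],[0,0,0.4],[0,0,0],[0,0,0],[0,0,0]],"spin":[0,0,0,0,0,0,0,0,0,0,0,0]}'
```

```text
time: 25.68
position: [459.4, 102.4, 281.7]
ee_rot: [-3.141, -0.001, -3.127]
ft_force: [0.5, -0.7, -1.3]
opening: 0.104
finger_force: 58.7
time: 26.68
position: [459.0, 103.4, 187.6]
ee_rot: [3.141, 0.001, -3.126]
ft_force: [0.2, -0.2, -0.5]
opening: 0.106
finger_force: 58.8
```

```bash
python3 -m pendant '{"hand":[0,0,0,0,0,0,0,0,0],"offset":[[0,0,0.6],[0,0,0.6],[0,0,0.6],[0,0,0.5],[0,0,0.4],[0,0,0.4],[0,0,0.3],[0,0,0],[0,0,0]],"spin":[0,0,0,0,0,0,0,0,0]}'
python3 -m pendant '{"hand":[0.45,0.45,0.45,0.45,0.45,0.45,0.45,0.45,0.45,0.45,0.45,0.45],"offset":[[0,0,0],[0,0,0],[0,0,0],[0,0,0],[0,0,-1],[0,0,-2],[0,0,-2],[0,0,-2],[0,0,-2],[0,0,-2],[0,0,-2],[0,0,0]],"spin":[0,0,0,0,0,0,0,0,0,0,0,0]}'
python3 -m pendant '{"hand":[0.45,0.45,0.45,0.45,0.45,0.45,0.45,0.45,0.45,0.45,0.45,0.45,0.45,0.45,0.45,0.45,0.45],"offset":[[0,-1.8,0],[0,-2.9,0],[0,-2.9,0],[0,-2.9,0],[0,-2.9,0],[0,-2.9,0],[0,-2.9,0],[0,-2.9,0],[0,-2.9,0],[0,-2.9,0],[0,-2.9,0],[0,-2.9,0],[0,-2.9,0],[0,-1.5,0],[0,0,0],[0,0,0],[0,0,0]],"spin":[0,0,0,0,0,0,0,0,0,0,0,0,0,0,0,0,0]}'
python3 - <<'E'
from h import *
shot('wrist','w5')
E
```

```text
time: 27.43
position: [458.8, 103.6, 153.4]
ee_rot: [3.142, 0.001, -3.126]
ft_force: [-2.6, -0.4, 6.4]
opening: 0.105
finger_force: 60.1
time: 28.43
position: [459.9, 103.9, 287.4]
ee_rot: [3.141, 0.006, -3.126]
ft_force: [0.3, 0.9, -0.1]
opening: 0.45
finger_force: 0.0
time: 29.85
position: [464.8, -276.2, 282.9]
ee_rot: [3.141, -0.0, -3.124]
ft_force: [-0.8, 0.1, -0.0]
opening: 0.452
finger_force: 0.0
```

View pics/w5.png

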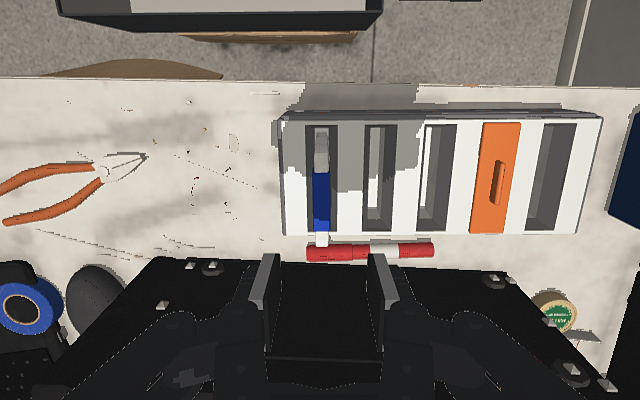

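Blue stands between the fingers at column 321; I grip and lift it, then carry it to the slot near y=55.3.

```bash
python3 -m pendant '{"hand":[0.45,0.45,0.45,0.45,0.45,0.45,0.45,0.45,0,0,0,0,0,0,0],"offset":[[0,0,1.5],[0,0,2],[0,0,2],[0,0,2],[0,0,2],[0,0,2],[0,0,1.6],[0,0,0],[0,0,0],[0,0,0],[0,0,0],[0,0,0],[0,0,0],[0,0,0],[0,0,0]],"spin":[0,0,0,0,0,0,0,0,0,0,0,0,0,0,0]}'
python3 -m pendant '{"hand":[0,0,0,0,0,0,0,0,0,0],"offset":[[0,0,-0.5],[0,0,-1],[0,0,-1.5],[0,0,-1.5],[0,0,-1.5],[0,0,-1.5],[0,0,-1.5],[0,0,-2],[0,0,-2],[0,0,0]],"spin":[0,0,0,0,0,0,0,0,0,0]}'
python3 -m pendant '{"hand":[0,0,0,0,0,0,0,0,0,0,0,0,0,0,0,0,0,0],"offset":[[0,1.5,0],[0,2.5,0],[0,2.5,0],[0,2.5,0],[0,2.5,0],[0,2.5,0],[0,2.5,0],[0,2.5,0],[0,2.5,0],[0,2.5,0],[0,2.5,0],[0,2.5,0],[0,2.5,0],[0,1.7,0],[0,0,0],[0,0,0],[0,0,0],[0,0,0]],"spin":[0,0,0,0,0,0,0,0,0,0,0,0,0,0,0,0,0,0]}'
```

```text
time: 31.15
position: [465.4, -277.8, 153.4]
ee_rot: [-3.141, 0.002, -3.126]
ft_force: [-0.5, 1.4, 7.0]
opening: 0.103
finger_force: 60.0
time: 31.98
position: [465.7, -278.3, 286.9]
ee_rot: [-3.138, 0.005, -3.126]
ft_force: [0.3, 0.2, -0.8]
opening: 0.105
finger_force: 58.8
time: 33.48
position: [459.1, 53.3, 281.7]
ee_rot: [-3.141, -0.001, -3.127]
ft_force: [0.3, -0.2, -0.9]
opening: 0.104
finger_force: 58.7
```

```bash
python3 -m pendant '{"hand":[0,0,0,0,0,0,0,0,0,0,0,0],"offset":[[0,0.1,0],[0,0,1.5],[0,0,1.5],[0,0,1.5],[0,0,1.5],[0,0,1.5],[0,0,1],[0,0,0.6],[0,0,0.4],[0,0,0],[0,0,0],[0,0,0]],"spin":[0,0,0,0,0,0,0,0,0,0,0,0]}'
python3 -m pendant '{"hand":[0,0,0,0,0,0,0,0,0],"offset":[[0,0,0.6],[0,0,0.6],[0,0,0.6],[0,0,0.5],[0,0,0.4],[0,0,0.4],[0,0,0.3],[0,0,0],[0,0,0]],"spin":[0,0,0,0,0,0,0,0,0]}'
python3 -m pendant '{"hand":[0.45,0.45,0.45,0.45,0.45,0.45,0.45,0.45,0.45,0.45,0.45,0.45,0.45,0.45,0.45,0.45,0.45,0.45],"offset":[[0,0,0],[0,0,0],[0,0,0],[0,0,0],[0,0,-1],[0,0,-2],[0,0,-2],[0,0,-2],[0,0,-2],[0,0,-2],[0,0,-2],[0,2,-2],[0,2,0],[0,2,0],[0,2,0],[0,2,0],[0,0,0],[0,0,0]],"spin":[0,0,0,0,0,0,0,0,0,0,0,0,0,0,0,0,0,0]}'
python3 - <<'E'
from h import *
shot('wrist','w6')
E
```

```text
time: 34.48
position: [459.7, 55.3, 187.6]
ee_rot: [3.142, 0.001, -3.126]
ft_force: [0.2, 0.3, -0.8]
opening: 0.105
finger_force: 58.7
time: 35.23
position: [459.5, 55.4, 153.4]
ee_rot: [-3.141, 0.0, -3.126]
ft_force: [-3.1, 0.1, 8.5]
opening: 0.101
finger_force: 60.2
time: 36.73
position: [457.5, 156.3, 303.5]
ee_rot: [3.141, 0.0, -3.124]
ft_force: [0.6, -0.8, -0.0]
opening: 0.451
finger_force: 0.0
```

View pics/w6.png

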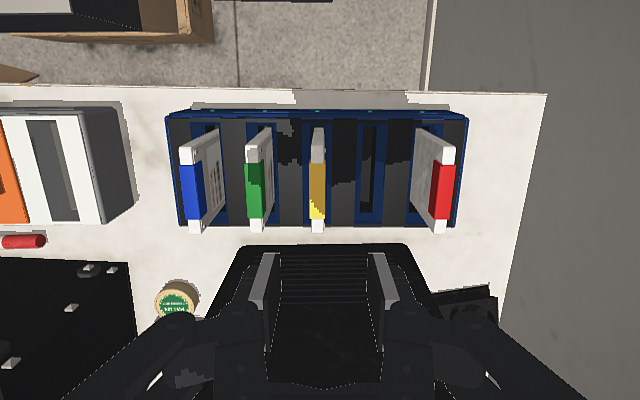

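The picture shows all four disks upright in the new dock: blue (192,190), green (255,190), yellow (317,190), red (441,190). Their front corners are all at about row 233, so they stand at the same height. The counterpart of the plug's slot is empty and the hand is clear, so I hand the job in.

```bash
python3 -c "
from plant import robot
print(robot.finish_job())"
```

```text
the job is handed in; nothing more can be done
None
```

All four disks are in their matching slots of the new dock, with the plug's counterpart slot left empty, and the job was handed in at about 37 s; the hand-in gave no verdict, but the last picture showed every disk upright and level.

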